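Pack a cabinet's walnut fittings into the fitted tray

ROBOT

A 6-joint arm with a two-finger parallel gripper is mounted at the origin on the work surface. World frame = base frame: x ahead of the robot, y to its left, z up, the work surface at z = 0. Lengths are in m, angles in degrees, forces in N, time in s.
With the tool pointing down it reaches from about 0.325 to 0.75 m from the base axis. Payload 7.6 kg.
Tool frame: the origin (TCP) lies on the centre line of the jaws, within the pads' length; the fingertips stand 8 mm ahead of it and the grasp point (between the pads) lies 11 mm behind it; z points along the fingers, y is the line along which they close (so a half turn about z gives the same grasp; the last joint's range is limited). The gripper opens to 85 mm and grips with 20 to 120 N. Pads are 22 mm wide; open, the fingers measure 114 mm over their backs; the gripper's body (76 mm by 85 mm) begins 54 mm behind the grasp point. The pads swing forward as they close: fully open they stand 13 mm farther back than shut.
Start: joints at [-80.69, 2.991, 80.254, -0, 96.75, -4.028], TCP at [0.121, -0.511, 0.239] pointing down, gripper open.
Joint ranges: [-166.34, 166.34], [-52.06, 124.39], [6.96, 135.62], [-60.46, 240.46], [14.63, 156.25], [-167.68, 167.68]. Speed limits (degrees/s): [147.25, 147.25, 172.46, 180, 180, 180].

INTERFACE

Orientations are given as a 3x3 rotation matrix whose columns are the frame's x, y, z axes.
In Python, from cell import * gives the robot as it stands. The module is installed in compiled form; this text tells all that it offers.
- The arm moves only by the tool carry_out, never from a script. Its argument "series" is a list of rows, each a list of 7 numbers: the turn, a rotation vector about the tool's x, y, z in degrees, then the shift along the tool's x, y, z in mm, then the closure, from 0 (fully open) to 1 (shut). A call has 1 to 20 rows; each row is the pose to reach, as a shift and turn from the pose commanded when the call began, along the tool's axes at that moment; what a row does not reach only later rows make up. A row lasts 1/8 s, in which the tool goes at most 62.5 mm and 10.7 degrees, less where a joint would pass 70% of its speed; a pose out of reach is approached as far as the arm can. A call with a gripper value outside its range is refused whole. The fingers move at their own pace and stop on an object; the grip force is fixed at half the most. Time passes only in rows, so rows that repeat a pose let the fingers close. It gives the time, the measured TCP pose, the force, the opening and the grip force at its end, in the units of the state.
- state(): the state, without advancing time (a new reading comes with each control period).
- snapshot(name): name is "side" or "top" or "wrist"; returns a dict with "pixels" (480x640x3 uint8, red, green, blue), "fovy" (degrees; the focal length in pixels is half the picture's height over the tangent of half this angle, whatever the lens; pixels are square), "cx", "cy" (the principal point, pixels), "k1" (the pictures are not rectified: a ray, as slopes to the right and down, at radius r is drawn at 1 + k1 r^2 times it, then the intrinsics apply), "R" (3x3) and "t" (3): a world point X has camera coordinates R X + t. Camera axes: x right, y down, z forward; pixel columns grow to the right and rows downward; lengths in m; the calibration is good to about 2 mm. A picture is of the moment at which its call begins. There is no depth.
- finish_job(): hands the job in; it is judged then, once.
The state is a dict: "clock": time; "q": joint angles; "joint_velocities": joint speeds; "joint_efforts": joint torques, N m; "tcp_pos": TCP position; "tool_rot": TCP orientation; "contact_force": force on the tool from outside, world axes, zero at the start; "moment": the same for the moment, N m; "width": finger opening in m; "grasp_force": force on a finger pad.
Only numpy, scipy, OpenCV 4.12 (cv2) and the standard library are available. Lean on these libraries where they do the work, as an engineer would, in place of code of your own. Each camera call takes 0.05 s, during which the arm holds its last target. There are 200 camera calls.

TASK

Pack one cabinet's set of walnut fittings into the tray, each set down flat and upright in the recess cut to its shape: the small drawer knob in the small round one, the solid bun foot in the large round one, the square foot in the square one and the long bar pull in the long slot. The short pull and the bored-through ring belong to another order: leave them where they lie on the bench.

Things in the scene. Friction and masses are not known exactly. Their poses are not given: they have to be found in the camera images.
- knob: Dark walnut. Origin: centre of the underside, z up. Round drawer knob standing on its stem: foot dia 28 mm, neck dia 20 mm at 12 mm height, head dia 36 mm from 19 to 31 mm height (easy to grip), overall 34 mm tall. About 22 g.
- bun_foot: Dark walnut. Origin: centre of the underside, z up. Solid round bun foot for a cabinet: dia 54 mm (46 mm at top and bottom), 32 mm tall, plain closed top. About 50 g.
- square_foot: Dark walnut. Origin: centre of the underside, z up. Square cabinet foot: 40 x 40 mm, 40 mm tall, its lowest 6 mm stepped in to 32 x 32 mm; sides along its x and y. About 45 g.
- long_pull: Dark walnut. Origin: centre of the underside, z up. Long bar pull lying on its two feet: 96 mm long along its y, 20 mm wide along x, 30 mm tall (bar 14 mm thick between 16 and 30 mm height, feet 18 x 16 mm near the ends). About 32 g.
- short_pull: Dark walnut. Origin: centre of the underside, z up. Look-alike to leave alone: bar pull of the same make, but only 60 mm long along its y, 20 mm wide, 30 mm tall.
- bored_ring: Dark walnut. Origin: centre of the underside, z up. Look-alike to leave alone: round, dia 54 mm and 32 mm tall like the bun foot, but with a 28 mm hole bored right through from the top.
- pocket_small_round: White insert 92 x 126 x 16 mm, fixed in a shallow tray (rim 30 mm above the bench). Origin: centre of its underside, 8 mm above the bench; z up, y along the 126 mm side. The recess is centred in its top, 12 mm deep: its grey felt floor is 4 mm above the origin. Recess: round, dia 46 mm (for the knob).
- pocket_large_round: White insert 92 x 126 x 16 mm, fixed in a shallow tray (rim 30 mm above the bench). Origin: centre of its underside, 8 mm above the bench; z up, y along the 126 mm side. The recess is centred in its top, 12 mm deep: its grey felt floor is 4 mm above the origin. Recess: round, dia 72 mm (for the bun foot).
- pocket_square: White insert 92 x 126 x 16 mm, fixed in a shallow tray (rim 30 mm above the bench). Origin: centre of its underside, 8 mm above the bench; z up, y along the 126 mm side. The recess is centred in its top, 12 mm deep: its grey felt floor is 4 mm above the origin. Recess: square, 58 x 58 mm (for the square foot).
- pocket_slot: White insert 92 x 126 x 16 mm, fixed in a shallow tray (rim 30 mm above the bench). Origin: centre of its underside, 8 mm above the bench; z up, y along the 126 mm side. The recess is centred in its top, 12 mm deep: its grey felt floor is 4 mm above the origin. Recess: long slot, 112 mm along y and 36 mm along x (for the long pull).
There are look-alikes about, which are no part of the job. What is shaped like the square_foot but yellow is not meant.

How it is judged (in metres and radians):
At the end, for the whole second after the job is handed in: Each of the four fittings stands upright (tilt under 0.12 rad) on the floor of its own recess (underside 1 to 7 mm above the insert's origin, within 14 mm of its centre), at rest; the short pull and the bored ring are within 15 mm of where they began (horizontal distance between knob and pocket_small_round below 0.014 m and z of knob in the frame of pocket_small_round between 0.001 and 0.007 m and angle between each of knob, bun_foot, square_foot, long_pull's own z axis and vertical below 0.12 rad and linear speed of each of knob, bun_foot, square_foot, long_pull below 0.02 m/s and angular speed of each of knob, bun_foot, square_foot, long_pull below 0.3 rad/s and horizontal distance between bun_foot and pocket_large_round below 0.014 m and z of bun_foot in the frame of pocket_large_round between 0.001 and 0.007 m and horizontal distance between square_foot and pocket_square below 0.014 m and z of square_foot in the frame of pocket_square between 0.001 and 0.007 m and horizontal distance between long_pull and pocket_slot below 0.014 m and z of long_pull in the frame of pocket_slot between 0.001 and 0.007 m and distance of each of short_pull, bored_ring from where it was at the start of the episode below 0.015 m); the robot touches nothing.
It fails at once if a look-alike (short pull or bored ring) was moved by more than 15 mm (distance of any of short_pull, bored_ring from where it was at the start of the episode above 0.015 m).
It also fails if it takes over 90 s, if anything falls off the work surface, if the arm or the gripper's body presses on something with over 40 N, if the wrist force passes 120 N, or if a joint passes its speed limit or range.

## Working session

There is one attempt and no reset: what is moved stays moved. The work goes in short steps, Python scripts to look and compute and a tool call to move; the robot and the scene stay as the last step left them, time stands still between calls to the robot, and variables do not carry over. Pictures are saved under pics/ and viewed, at most 14 in all, crops included, and the job is handed in when it is done.

Besides the shell and the picture viewer there is one more tool, called after "Request:" as name(argument=value, ...) on one line, values as JSON. carry_out: Moves the arm, as the interface text tells. Its arguments: {"type":"object","properties":{"series":{"type":"array"}},"required":["series"]}

```bash
mkdir -p pics; cat > h.py <<'E'
from cell import *
import numpy as np, cv2
def K(s):
    f=240/np.tan(np.radians(s["fovy"]/2)); return f
def snap(n,fn=None):
    s=snapshot(n)
    if fn: cv2.imwrite("pics/"+fn,s["pixels"][:,:,::-1])
    np.savez("last_"+n+".npz",**{k:np.array(v) for k,v in s.items()})
    return s
def load(n): return np.load("last_"+n+".npz")
def px2w(s,u,v,z):
    f=K(s); d=np.array([(u-s["cx"])/f,(v-s["cy"])/f]); p=d.copy()
    for _ in range(30): p=d/(1+s["k1"]*(p@p))
    ray=s["R"].T@np.r_[p,1]; c=-s["R"].T@s["t"]
    return c+ray*(z-c[2])/ray[2]
def w2px(s,X):
    c=s["R"]@np.array(X)+s["t"]; p=c[:2]/c[2]; p=p*(1+s["k1"]*(p@p)); return p*K(s)+[s["cx"],s["cy"]]
E
python3 - <<'E'
from h import *
for n in("top","side"):
    s=snap(n,n+"1.png"); print(n,s["fovy"],s["k1"],-s["R"].T@s["t"])
st=state(); print(st["tcp_pos"],st["tool_rot"],st["clock"],st["width"])
E
```

```text
top 45.49264537623829 -0.03203247279788937 [ 0.3351342  -0.03561749  1.14320736]
side 53.574757019251 -0.11902983712118691 [0.52295623 0.63967836 0.57511177]
[ 0.12110476 -0.51058706  0.23855653] [[ 9.73031001e-01  2.30674276e-01 -2.23806060e-04]
 [ 2.30674363e-01 -9.73030029e-01  1.37893286e-03]
 [ 1.00314323e-04 -1.39337074e-03 -9.99999024e-01]] 0.1 0.08526452606421236
```

View pics/top1.png

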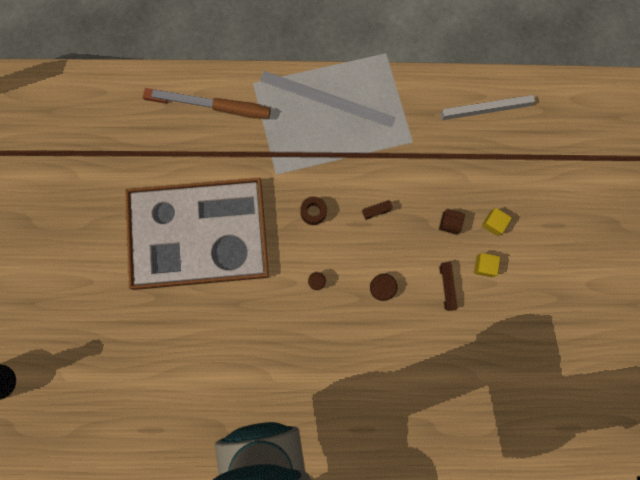

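View pics/side1.png

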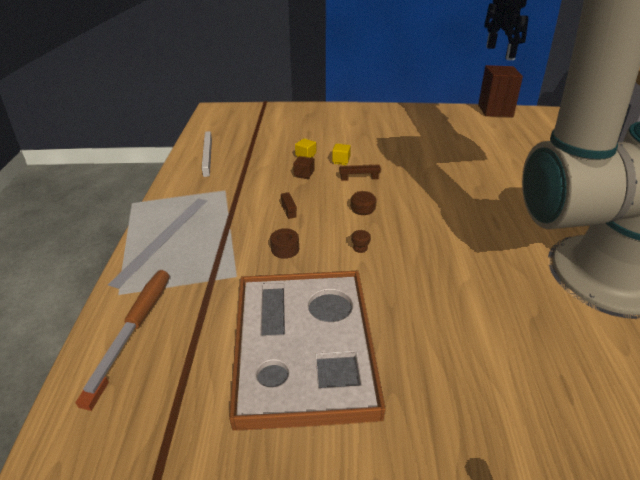

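Top view: the ring with its hole is at (313,210) and the short pull at (377,210); leave both. The knob is at (317,281), the bun with its closed top at (384,287), the dark square foot at (452,221) beside two yellow ones, and the long pull at (449,286), which is clearly the longer bar. I'll confirm these in enlarged crops.

```bash
python3 - <<'E'
import cv2
im=cv2.imread("pics/top1.png")
a=cv2.resize(im[185:325,290:490],None,fx=4,fy=4,interpolation=cv2.INTER_CUBIC)
cv2.imwrite("pics/c1.png",cv2.convertScaleAbs(a,alpha=1.6,beta=10))
cv2.imwrite("pics/c2.png",cv2.resize(im[170:300,115:285],None,fx=4.5,fy=4.5,interpolation=cv2.INTER_CUBIC))
E
```

```text
(no output)
```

View pics/c1.png

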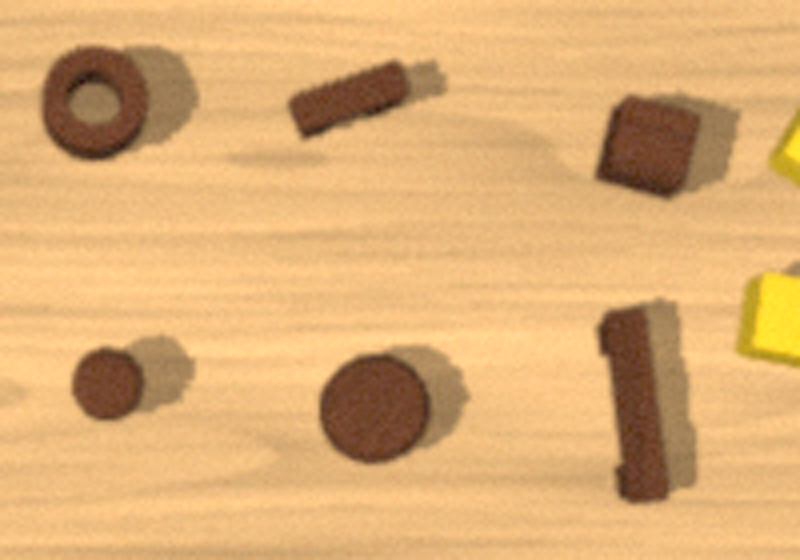

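View pics/c2.png

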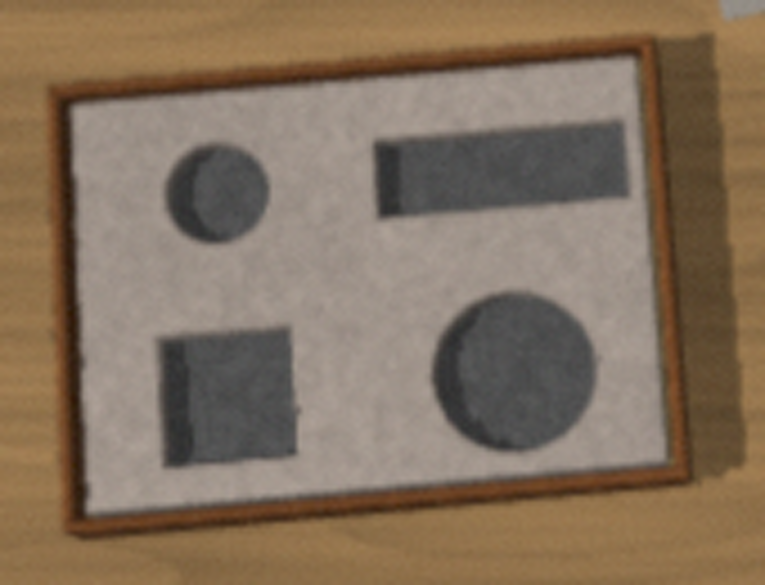

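Confirmed: the ring's hole shows bench through it, the bun's top is closed, the square foot is dark, and the long pull is about 96 mm against 60 mm for the short one. Next I'll fit model silhouettes for the poses.

```bash
cat > fit.py <<'E'
from h import *
from scipy.optimize import minimize
s=load("top"); im=s["pixels"].astype(float)
def circ(d,z): t=np.linspace(0,2*np.pi,40); return np.c_[d/2*np.cos(t),d/2*np.sin(t),0*t+z]
def box(a,b,z0,z1,y=0): return np.array([[i*a/2,y+j*b/2,z] for i in(-1,1) for j in(-1,1) for z in(z0,z1)])
mm=.001
models={"knob":[np.r_[circ(36,19),circ(36,31)],np.r_[circ(28,0),circ(20,12)]],
"bun":[np.r_[circ(46,0),circ(54,16),circ(46,32)]],
"square":[np.r_[box(40,40,6,40)],box(32,32,0,6)],
"long":[box(20,96,16,30),box(18,16,0,16,38),box(18,16,0,16,-38)],
"short":[box(20,60,16,30),box(18,16,0,16,20),box(18,16,0,16,-20)],
"ring":[np.r_[circ(54,0),circ(54,32)]]}
seed={"knob":(317,281,.03,0),"bun":(383,287,.02,0),"square":(452,221,.03,15),"long":(449,286,.02,95),"short":(377,210,.02,20),"ring":(313,210,.02,0)}
Z=4
def fit(n):
    u,v,z,a=seed[n]; p=px2w(s,u,v,z); u0,v0,w=u-40,v-40,80
    c=cv2.resize(im[v0:v0+w,u0:u0+w],None,fx=Z,fy=Z,interpolation=cv2.INTER_CUBIC)
    # dark walnut: low green, and reddish
    m=((c[:,:,1]<62)&(c[:,:,0]>c[:,:,1]*1.3)).astype(np.uint8)
    m=cv2.morphologyEx(m,cv2.MORPH_OPEN,np.ones((5,5)))
    k,l,_,_=cv2.connectedComponentsWithStats(m); m=(l==l[w*Z//2,w*Z//2+ (40 if n=="ring" else 0)]).astype(np.uint8)
    if n=="ring": m=cv2.morphologyEx(cv2.copyMakeBorder(m,0,0,0,0,0),cv2.MORPH_CLOSE,cv2.getStructuringElement(cv2.MORPH_ELLIPSE,(75,75)))
    def ren(q):
        o=np.zeros_like(m); C,S=np.cos(q[2]),np.sin(q[2])
        for part in models[n]:
            P=part*mm; X=np.c_[q[0]+C*P[:,0]-S*P[:,1],q[1]+S*P[:,0]+C*P[:,1],P[:,2]]
            px=np.array([(w2px(s,x)-[u0,v0]+.5)*Z-.5 for x in X])
            h=cv2.convexHull(px.astype(np.float32)); cv2.fillPoly(o,[np.round(h*16).astype(np.int32)],1,shift=4)
        return o
    f=lambda q:1-np.sum(m&ren(q))/np.sum(m|ren(q))
    best=min((minimize(f,[p[0],p[1],np.radians(b)],method="Nelder-Mead",options=dict(initial_simplex=[[p[0],p[1],np.radians(b)],[p[0]+.006,p[1],np.radians(b)],[p[0],p[1]+.006,np.radians(b)],[p[0],p[1],np.radians(b+12)]],xatol=1e-4,fatol=1e-4)) for b in ([0] if n in("knob","bun","ring") else range(-90,90,30))),key=lambda r:r.fun)
    return best.x,best.fun
if __name__=="__main__":
    for n in models:
        x,e=fit(n); print(n,np.round(x[:2]*1000,1),round(np.degrees(x[2]),1),round(e,3))
    g=lambda U,V:px2w(s,(U+.5)/4.5-.5+115,(V+.5)/4.5-.5+170,.024)[:2]*1000
    for n,l in {"small":[(217,193)],"large":[(515,371)],"squareP":[(158,338),(290,327),(297,456),(165,467)],"slot":[(375,143),(624,121),(628,196),(379,217)]}.items():
        P=np.array([g(*q) for q in l]); print(n,P.mean(0).round(1), P.round(0).tolist())
E
python3 fit.py
```

```text
knob [467.5 -66.8] 5.7 0.098
bun [ 456.5 -199.5] 4.0 0.043
square [ 589.1 -339.7] -17.3 0.078
long [ 458.6 -327.9] 95.0 0.099
short [ 612.9 -188.4] 22.2 0.127
ring [611.1 -60.1] 2.3 0.064
small [603.5 241.2] [[603.0, 241.0]]
large [523.8 106.9] [[524.0, 107.0]]
squareP [511.9 232.3] [[538.0, 264.0], [543.0, 206.0], [486.0, 201.0], [481.0, 258.0]]
slot [615.  115.3] [[627.0, 172.0], [637.0, 61.0], [603.0, 59.0], [593.0, 169.0]]
```

```bash
cat >> h.py <<'E'
def rel(*targets):
    st=state(); R=st["tool_rot"]; y0=np.degrees(np.arctan2(R[1,0],R[0,0]))
    print("t",round(st["clock"],2),"tcp",np.round(st["tcp_pos"]*1000,1),"yaw",round(y0,1),"w",round(st["width"]*1000,1),"g",round(st["grasp_force"],1),"F",np.round(st["contact_force"],1),"q",np.round(st["q"],0))
    for x,y,z,yaw in targets:
        d=R.T@(np.array([x,y,z])-st["tcp_pos"]*1000)
        print("  ->",(x,y,z,yaw),"turnz",round(-(yaw-y0),1),"shift",d.round(1))
E
python3 -c "
from h import *
rel((467.5,-66.8,100,5.3),(467.5,-66.8,18,5.3))"
```

```text
t 0.1 tcp [ 121.1 -510.6  238.6] yaw 13.3 w 85.3 g 0.0 F [1.3 0.2 0.5] q [-81.   3.  80.   0.  97.  -4.]
  -> (467.5, -66.8, 100, 5.3) turnz 8.0 shift [ 439.4 -351.7  139.1]
  -> (467.5, -66.8, 18, 5.3) turnz 8.0 shift [ 439.4 -351.6  221.1]
```

Request:
carry_out(series=[[0,0,4,220,-176,50,0.1],[0,0,8,439,-352,139,0.2],[0,0,8,439,-352,139,0.2],[0,0,8,439,-352,139,0.2],[0,0,8,439,-352,139,0.2],[0,0,8,439,-352,139,0.2],[0,0,8,439,-352,139,0.2],[0,0,8,439,-352,139,0.2],[0,0,8,439,-352,139,0.2],[0,0,8,439,-352,139,0.2],[0,0,8,439,-352,139,0.2],[0,0,8,439,-352,139,0.2],[0,0,8,439,-352,139,0.2],[0,0,8,439,-352,139,0.2]])

```text
clock: 1.85
tcp_pos: [0.4669, -0.0679, 0.1007]
tool_rot: [[0.996, 0.092, 0.001], [0.092, -0.996, -0.0], [0.001, 0.0, -1.0]]
contact_force: [0.3, 0.4, 0.4]
width: 0.0682
grasp_force: 0.0
```

```bash
python3 -c "
from h import *
rel((467.5,-66.8,18,5.3))
s=snap('wrist','w1.png')
c=w2px(s,[.4675,-.0668,.034]); print(c)"
```

```text
t 1.85 tcp [466.9 -67.9 100.7] yaw 5.3 w 68.2 g 0.0 F [0.3 0.4 0.4] q [-13.  -0. 100.  -0.  81.  72.]
  -> (467.5, -66.8, 18, 5.3) turnz -0.0 shift [ 0.6 -1.1 82.7]
[326.68945045 258.49384011]
```

View pics/w1.png

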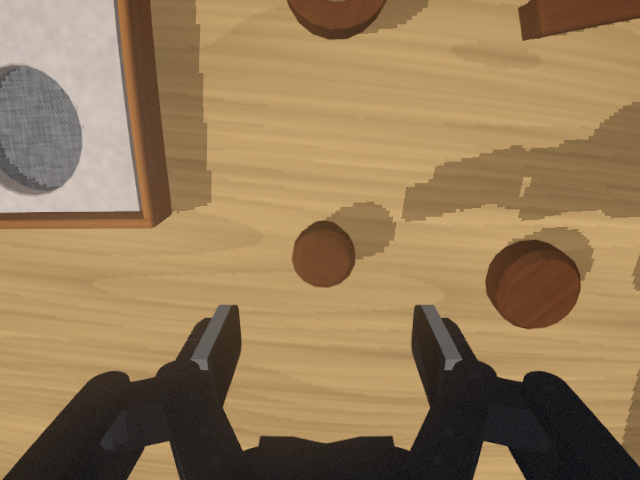

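The knob's top shows at (324,253), against a predicted (327,258), so the calibration agrees to about 3 mm. I'll descend and grip.

Request:
carry_out(series=[[0,0,0,2,-2,40,0.2],[0,0,0,2,-2,70,0.2],[0,0,0,2,-2,83,0.2],[0,0,0,2,-2,83,0.2],[0,0,0,2,-2,83,0.7],[0,0,0,2,-2,83,0.7],[0,0,0,2,-2,83,0.7],[0,0,0,2,-2,83,0.7],[0,0,0,2,-2,83,0.7],[0,0,0,2,-2,60,0.7],[0,0,0,2,-2,10,0.7],[0,0,0,2,-2,0,0.7],[0,0,0,2,-2,0,0.7]])

```text
clock: 3.52
tcp_pos: [0.4693, -0.065, 0.1009]
tool_rot: [[0.996, 0.093, 0.002], [0.093, -0.996, -0.0], [0.002, 0.001, -1.0]]
contact_force: [0.4, 0.9, -0.9]
width: 0.0336
grasp_force: 59.9
```

```bash
python3 -c "
from h import *
rel((603.5,241.2,110,5.3),(603.5,241.2,50,5.3),(603.5,241.2,31,5.3))
s=snap('wrist','w2.png')"
```

```text
t 3.52 tcp [469.3 -65.  100.9] yaw 5.3 w 33.6 g 59.9 F [ 0.4  0.9 -0.9] q [-12.  -0.  99.  -0.  80.  72.]
  -> (603.5, 241.2, 110, 5.3) turnz 0.0 shift [ 162.2 -292.4   -9. ]
  -> (603.5, 241.2, 50, 5.3) turnz 0.0 shift [ 162.1 -292.4   51. ]
  -> (603.5, 241.2, 31, 5.3) turnz 0.0 shift [ 162.  -292.4   70. ]
```

View pics/w2.png

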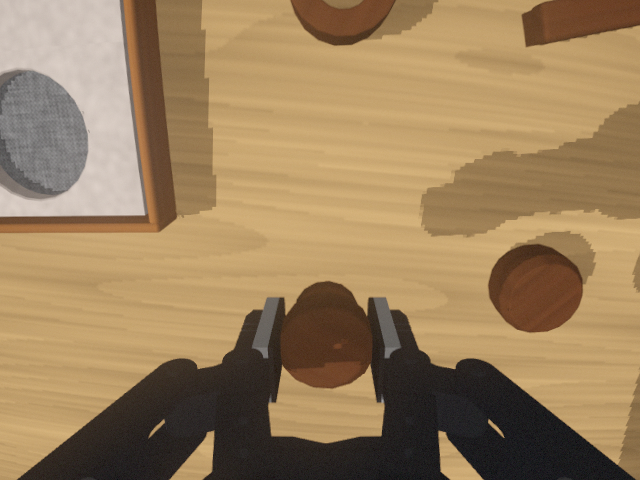

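Request:
carry_out(series=[[0,0,0,30,-53,-9,0.7],[0,0,0,60,-106,-9,0.7],[0,0,0,90,-159,-9,0.7],[0,0,0,120,-212,-9,0.7],[0,0,0,145,-260,-9,0.7],[0,0,0,162,-292,0,0.7],[0,0,0,162,-292,20,0.7],[0,0,0,162,-292,40,0.7],[0,0,0,162,-292,40,0.7],[0,0,0,162,-292,40,0.7]])

```text
clock: 4.82
tcp_pos: [0.6033, 0.2401, 0.0607]
tool_rot: [[0.996, 0.092, 0.0], [0.092, -0.996, -0.0], [0.0, 0.0, -1.0]]
contact_force: [0.5, 0.1, 0.7]
width: 0.0336
grasp_force: 59.9
```

```bash
python3 -c "
from h import *
rel((603.5,241.2,31,5.3))
s=snap('wrist','w3.png')"
```

```text
t 4.83 tcp [603.3 240.1  60.7] yaw 5.3 w 33.6 g 59.9 F [0.5 0.1 0.7] q [ 18.  30.  69.  -0.  81. 103.]
  -> (603.5, 241.2, 31, 5.3) turnz -0.0 shift [ 0.3 -1.1 29.7]
```

View pics/w3.png

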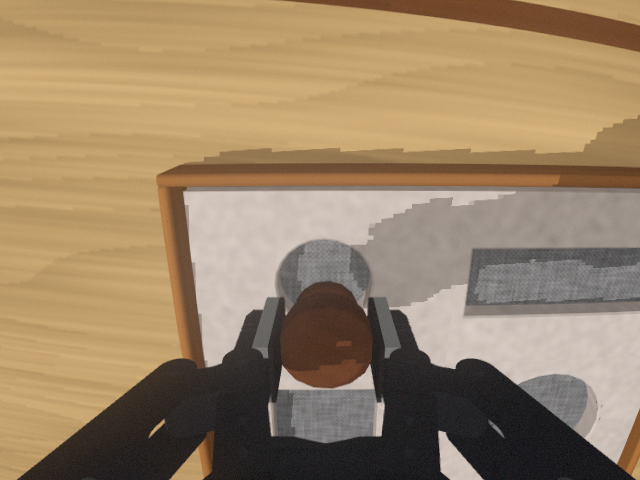

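The knob lines up sideways with the recess, (327) against (324). I'll lower it and release.

Request:
carry_out(series=[[0,0,0,0,-1,15,0.7],[0,0,0,0,-1,25,0.7],[0,0,0,0,-1,28,0.7],[0,0,0,0,-1,29,0.7],[0,0,0,0,-1,29,0.7]])

```text
clock: 5.5
tcp_pos: [0.6031, 0.242, 0.0314]
tool_rot: [[0.996, 0.093, 0.001], [0.093, -0.996, 0.0], [0.001, -0.0, -1.0]]
contact_force: [-1.0, 0.1, 1.4]
width: 0.0334
grasp_force: 60.8
```

```bash
python3 -c "
from h import *
rel()"
```

```text
t 5.5 tcp [603.1 242.   31.4] yaw 5.3 w 33.4 g 60.8 F [-1.   0.1  1.4] q [ 19.  31.  70.  -0.  78. 103.]
```

Request:
carry_out(series=[[0,0,0,0,0,0,0.4],[0,0,0,0,0,0,0.4],[0,0,0,0,0,0,0.4],[0,0,0,0,0,-30,0.3],[0,0,0,0,0,-80,0.1],[0,0,0,0,0,-90,0.1],[0,0,0,0,0,-90,0.1]])

```text
clock: 6.38
tcp_pos: [0.6033, 0.242, 0.1219]
tool_rot: [[0.996, 0.093, 0.002], [0.093, -0.996, 0.0], [0.002, -0.0, -1.0]]
contact_force: [0.2, 0.0, 0.1]
width: 0.0769
grasp_force: 0.0
```

```bash
python3 -c "
from h import *
rel((457.5,-198.5,110,5.3),(457.5,-198.5,13.5,5.3))
s=snap('wrist','w4.png')"
```

```text
t 6.38 tcp [603.3 242.  121.9] yaw 5.3 w 76.9 g 0.0 F [0.2 0.  0.1] q [ 19.  27.  66.  -0.  87. 103.]
  -> (457.5, -198.5, 110, 5.3) turnz 0.0 shift [-186.1  425.    11.5]
  -> (457.5, -198.5, 13.5, 5.3) turnz 0.0 shift [-186.3  425.   108. ]
```

View pics/w4.png

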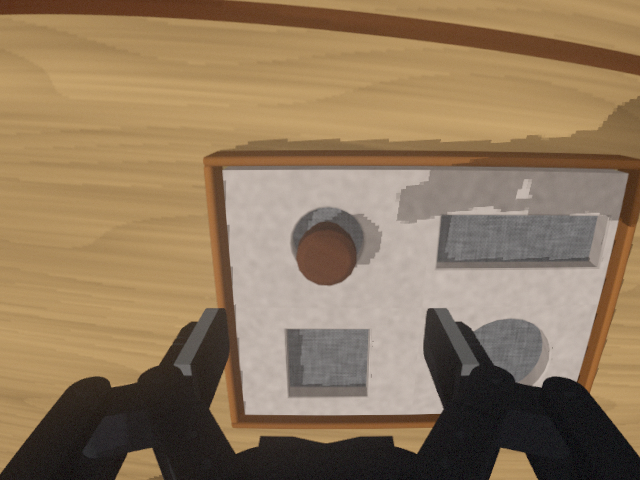

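```bash
python3 -c "
from h import *
s=load('wrist')
print(px2w(s,327,253,.045)*1000,px2w(s,328,243,.024)*1000)
print('sq',np.mean([px2w(s,*p,.024) for p in((285,329),(369,328),(369,397),(289,398))],axis=0)*1000)
print('slot',np.mean([px2w(s,*p,.024) for p in((439,213),(603,212),(599,265),(437,268))],axis=0)*1000)"
```

```text
[603.16982161 242.89489307  45.        ] [601.81023621 242.08453382  24.        ]
sq [510.82428561 233.42544641  24.        ]
slot [615.15176677 118.60601506  24.        ]
```

Request:
carry_out(series=[[0,0,0,-25,57,0,0.1],[0,0,0,-50,114,0,0.1],[0,0,0,-75,171,5,0.1],[0,0,0,-100,228,10,0.1],[0,0,0,-125,285,10,0.1],[0,0,0,-150,342,10,0.1],[0,0,0,-175,399,11,0.1],[0,0,0,-186,425,11,0.1],[0,0,0,-186,425,11,0.1],[0,0,0,-186,425,30,0.1],[0,0,0,-186,425,40,0.1],[0,0,0,-186,425,40,0.1]])

```text
clock: 7.92
tcp_pos: [0.4568, -0.1974, 0.0799]
tool_rot: [[0.996, 0.094, -0.003], [0.094, -0.996, 0.001], [-0.002, -0.002, -1.0]]
contact_force: [0.0, -0.1, 0.4]
width: 0.0769
grasp_force: 0.0
```

```bash
python3 -c "
from h import *
rel((457.5,-198.5,13.5,5.3))
s=snap('wrist','w5.png'); print(w2px(s,[.4575,-.1985,.032]))"
```

```text
t 7.92 tcp [ 456.8 -197.4   79.9] yaw 5.4 w 76.9 g 0.0 F [ 0.  -0.1  0.4] q [-28.   5.  96.   0.  78.  57.]
  -> (457.5, -198.5, 13.5, 5.3) turnz 0.1 shift [ 0.8  1.2 66.4]
[331.28569334 272.34246061]
```

View pics/w5.png

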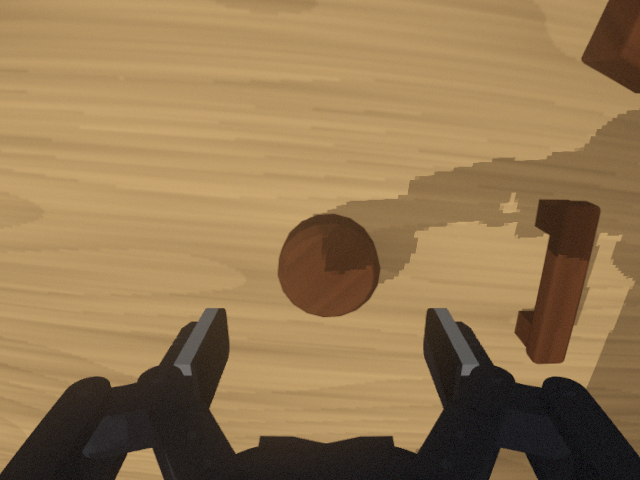

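The knob is seated within about 2 mm. The bun's outline is centred at (329,265) between the pads, so I'll grip it.

Request:
carry_out(series=[[0,0,0,2,0,35,0.1],[0,0,0,2,0,58,0.1],[0,0,0,2,0,66,0.1],[0,0,0,2,0,66,0.1],[0,0,0,2,0,66,0.5],[0,0,0,2,0,66,0.5],[0,0,0,2,0,66,0.5],[0,0,0,2,0,66,0.5],[0,0,0,2,0,50,0.5],[0,0,0,2,0,10,0.5],[0,0,0,2,0,-20,0.5],[0,0,0,2,0,-20,0.5]])

```text
clock: 9.48
tcp_pos: [0.4609, -0.1992, 0.1051]
tool_rot: [[0.996, 0.093, 0.006], [0.093, -0.996, -0.003], [0.006, 0.004, -1.0]]
contact_force: [0.1, -0.8, -0.3]
width: 0.0512
grasp_force: 62.7
```

```bash
python3 -c "
from h import *
rel((523.8,107.5,100,5.3),(523.8,107.5,45,5.3))
s=snap('wrist','w6.png')"
```

```text
t 9.47 tcp [ 460.9 -199.2  105.1] yaw 5.3 w 51.2 g 62.7 F [ 0.1 -0.8 -0.3] q [-28.   4.  95.  -0.  81.  57.]
  -> (523.8, 107.5, 100, 5.3) turnz 0.0 shift [  91.1 -299.6    4.4]
  -> (523.8, 107.5, 45, 5.3) turnz 0.0 shift [  90.8 -299.8   59.4]
```

Request:
carry_out(series=[[0,0,0,18,-59,0,0.5],[0,0,0,36,-118,0,0.5],[0,0,0,54,-177,4,0.5],[0,0,0,72,-236,4,0.5],[0,0,0,88,-285,4,0.5],[0,0,0,91,-300,30,0.5],[0,0,0,91,-300,59,0.5],[0,0,0,91,-300,59,0.5],[0,0,0,91,-300,59,0.5]])

```text
clock: 10.65
tcp_pos: [0.5221, 0.1086, 0.0428]
tool_rot: [[0.996, 0.093, 0.0], [0.093, -0.996, -0.0], [0.0, 0.0, -1.0]]
contact_force: [0.6, -0.2, -1.0]
width: 0.0513
grasp_force: 62.8
```

```bash
python3 -c "
from h import *
rel((523.8,107.5,27.5,5.3))
s=snap('wrist','w7.png')"
```

```text
t 10.65 tcp [522.1 108.6  42.8] yaw 5.3 w 51.3 g 62.8 F [ 0.6 -0.2 -1. ] q [ 8. 13. 92. -0. 75. 92.]
  -> (523.8, 107.5, 27.5, 5.3) turnz 0.0 shift [ 1.6  1.2 15.3]
```

View pics/w7.png

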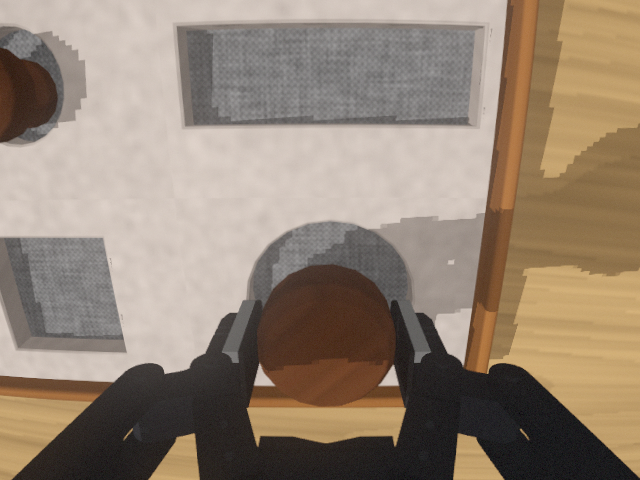

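The bun, at (326,335), lines up with the large recess, centred near (330,300). I'll lower it.

Request:
carry_out(series=[[0,0,0,2,1,9,0.5],[0,0,0,2,1,13,0.5],[0,0,0,2,1,15,0.5],[0,0,0,2,1,15,0.5]])

```text
clock: 11.2
tcp_pos: [0.5242, 0.1077, 0.0292]
tool_rot: [[0.996, 0.093, 0.0], [0.093, -0.996, -0.001], [-0.0, 0.001, -1.0]]
contact_force: [-9.1, -2.2, 15.0]
width: 0.0513
grasp_force: 64.3
```

Request:
carry_out(series=[[0,0,0,0,0,0,0.2],[0,0,0,0,0,0,0.2],[0,0,0,0,0,0,0.2],[0,0,0,0,0,-30,0.2],[0,0,0,0,0,-80,0.2],[0,0,0,0,0,-90,0.2],[0,0,0,0,0,-90,0.2]])

```text
clock: 12.08
tcp_pos: [0.5242, 0.108, 0.1175]
tool_rot: [[0.996, 0.093, 0.001], [0.093, -0.996, 0.0], [0.001, 0.0, -1.0]]
contact_force: [-0.8, -0.1, -0.8]
width: 0.0686
grasp_force: 0.0
```

```bash
python3 -c "
from h import *
rel((590,-339,110,73),(590,-339,75,73))
s=snap('wrist','w8.png')"
```

```text
t 12.07 tcp [524.2 108.  117.5] yaw 5.3 w 68.6 g 0.0 F [-0.8 -0.1 -0.8] q [ 8.  9. 88. -0. 83. 92.]
  -> (590, -339, 110, 73) turnz -67.7 shift [ 23.9 451.2   7.5]
  -> (590, -339, 75, 73) turnz -67.7 shift [ 23.8 451.2  42.5]
```

View pics/w8.png

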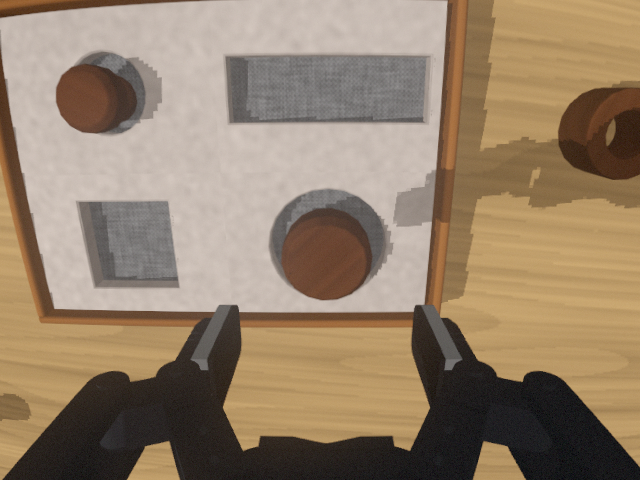

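The bun sits in its recess at (326,254). Next is the square foot.

Request:
carry_out(series=[[0,0,-9,3,57,0,0.2],[0,0,-18,6,114,0,0.2],[0,0,-27,9,171,5,0.2],[0,0,-36,12,228,5,0.2],[0,0,-45,15,285,5,0.2],[0,0,-54,18,342,5,0.2],[0,0,-62,21,399,5,0.2],[0,0,-67.7,24,451,20,0.2],[0,0,-67.7,24,451,42,0.2],[0,0,-67.7,24,451,42,0.2],[0,0,-67.7,24,451,42,0.2]])

```text
clock: 13.5
tcp_pos: [0.5899, -0.3382, 0.0751]
tool_rot: [[0.291, 0.957, -0.001], [0.957, -0.291, 0.0], [0.0, -0.001, -1.0]]
contact_force: [0.3, 0.5, -0.1]
width: 0.0683
grasp_force: 0.0
```

```bash
python3 -c "
from h import *
rel((590,-339,18,73))
s=snap('wrist','w9.png')
c,S=np.cos(np.radians(-17)),np.sin(np.radians(-17))
for a,b in((20,20),(20,-20),(-20,-20),(-20,20)): print(w2px(s,np.array([590+c*a-S*b,-339+S*a+c*b,40])/1000).round())"
```

```text
t 13.5 tcp [ 589.9 -338.2   75.1] yaw 73.1 w 68.3 g 0.0 F [ 0.3  0.5 -0.1] q [-33.  34.  62.  -0.  85. -16.]
  -> (590, -339, 18, 73) turnz 0.1 shift [-0.8  0.3 57.1]
[373. 251.]
[370. 326.]
[289. 326.]
[287. 251.]
```

View pics/w9.png

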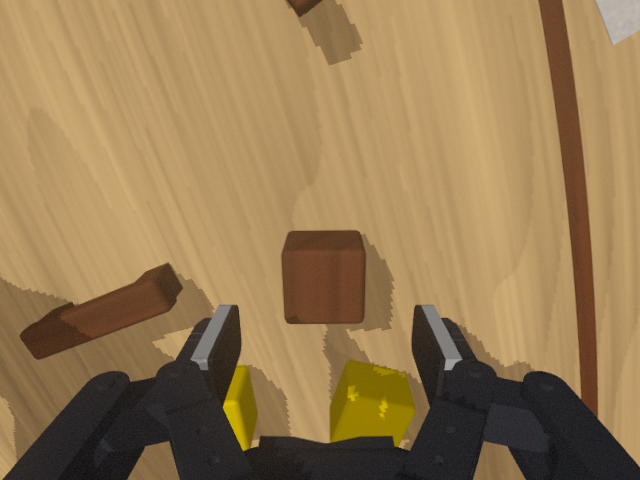

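The dark square foot's top is centred at (325,286), square to the jaws, and the yellow blocks stand clear behind. I'll grip it.

Request:
carry_out(series=[[0,0,0,1,-2,30,0.2],[0,0,0,1,-2,50,0.2],[0,0,0,1,-2,57,0.2],[0,0,0,1,-2,57,0.2],[0,0,0,1,-2,57,0.7],[0,0,0,1,-2,57,0.7],[0,0,0,1,-2,57,0.7],[0,0,0,1,-2,57,0.7],[0,0,0,1,-2,57,0.7],[0,0,0,1,-2,40,0.7],[0,0,0,1,-2,0,0.7],[0,0,0,1,-2,-35,0.7],[0,0,0,1,-2,-35,0.7]])

```text
clock: 15.18
tcp_pos: [0.5898, -0.3382, 0.1154]
tool_rot: [[0.292, 0.956, 0.006], [0.957, -0.292, -0.004], [-0.002, 0.007, -1.0]]
contact_force: [-0.2, 1.0, -0.7]
width: 0.0393
grasp_force: 61.1
```

```bash
python3 -c "
from h import *
rel((511.5,233,110,95.3),(511.5,233,55,95.3))"
```

```text
t 15.18 tcp [ 589.8 -338.2  115.4] yaw 73.0 w 39.3 g 61.1 F [-0.2  1.  -0.7] q [-33.  31.  60.  -0.  88. -16.]
  -> (511.5, 233, 110, 95.3) turnz -22.3 shift [ 523.6 -241.6    2.5]
  -> (511.5, 233, 55, 95.3) turnz -22.3 shift [ 523.7 -242.    57.5]
```

Request:
carry_out(series=[[0,0,-2,52,-24,0,0.7],[0,0,-4,105,-48,0,0.7],[0,0,-7,157,-73,0,0.7],[0,0,-9,209,-97,0,0.7],[0,0,-11,262,-121,0,0.7],[0,0,-13,314,-145,0,0.7],[0,0,-15,367,-169,0,0.7],[0,0,-18,419,-193,0,0.7],[0,0,-20,471,-218,0,0.7],[0,0,-22,510,-235,2,0.7],[0,0,-22.3,524,-242,10,0.7],[0,0,-22.3,524,-242,40,0.7],[0,0,-22.3,524,-242,57,0.7],[0,0,-22.3,524,-242,57,0.7],[0,0,-22.3,524,-242,57,0.7]])

```text
clock: 17.05
tcp_pos: [0.5103, 0.2342, 0.0541]
tool_rot: [[-0.092, 0.996, 0.001], [0.996, 0.092, 0.0], [0.0, 0.001, -1.0]]
contact_force: [-0.1, 0.8, 0.8]
width: 0.0391
grasp_force: 61.0
```

```bash
python3 -c "
from h import *
rel((511.5,233,32,95.3))
s=snap('wrist','w10.png')"
```

```text
t 17.05 tcp [510.3 234.2  54.1] yaw 95.3 w 39.1 g 61.0 F [-0.1  0.8  0.8] q [21. 17. 87. -0. 77. 16.]
  -> (511.5, 233, 32, 95.3) turnz -0.0 shift [-1.3  1.  22.1]
```

View pics/w10.png

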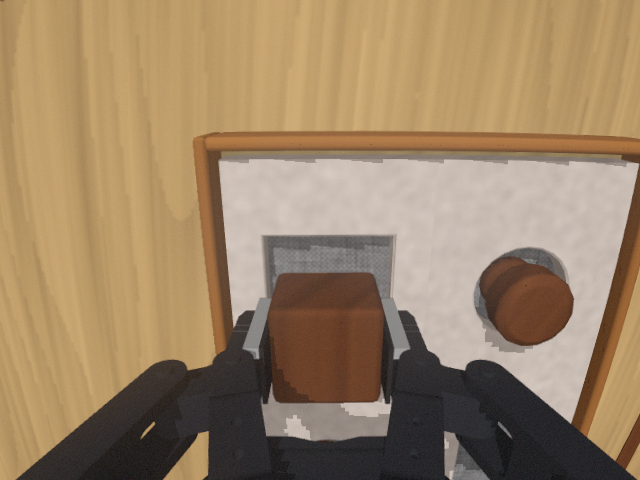

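The square foot is centred at column 326 and the recess at 329. I'll lower it.

Request:
carry_out(series=[[0,0,0,-1,1,12,0.7],[0,0,0,-1,1,19,0.7],[0,0,0,-1,1,22,0.7],[0,0,0,-1,1,23,0.7],[0,0,0,-1,1,23,0.7]])

```text
clock: 17.73
tcp_pos: [0.5104, 0.2334, 0.0318]
tool_rot: [[-0.093, 0.996, -0.001], [0.996, 0.093, -0.001], [-0.001, -0.001, -1.0]]
contact_force: [-8.4, -3.5, 14.2]
width: 0.0389
grasp_force: 62.8
```

Request:
carry_out(series=[[0,0,0,0,0,0,0.35],[0,0,0,0,0,0,0.35],[0,0,0,0,0,0,0.35],[0,0,0,0,0,-30,0.35],[0,0,0,0,0,-80,0.3],[0,0,0,0,0,-90,0.3],[0,0,0,0,0,-90,0.3]])

```text
clock: 18.6
tcp_pos: [0.511, 0.2337, 0.1205]
tool_rot: [[-0.093, 0.996, 0.001], [0.996, 0.093, 0.0], [0.0, 0.001, -1.0]]
contact_force: [-0.5, -0.1, -0.4]
width: 0.0595
grasp_force: 0.0
```

```bash
python3 -c "
from h import *
rel((459.5,-327,115,5),(459.5,-327,75,5))"
```

```text
t 18.6 tcp [511.  233.7 120.5] yaw 95.3 w 59.5 g 0.0 F [-0.5 -0.1 -0.4] q [21. 13. 83. -0. 84. 15.]
  -> (459.5, -327, 115, 5) turnz 90.3 shift [-553.5 -103.4    5.3]
  -> (459.5, -327, 75, 5) turnz 90.3 shift [-553.5 -103.5   45.3]
```

Request:
carry_out(series=[[0,0,10,-55,-10,0,0.3],[0,0,20,-111,-21,0,0.3],[0,0,30,-166,-31,0,0.3],[0,0,40,-221,-41,0,0.3],[0,0,50,-277,-52,0,0.3],[0,0,60,-332,-62,0,0.3],[0,0,70,-387,-72,0,0.3],[0,0,80,-443,-83,0,0.3],[0,0,88,-498,-93,5,0.3],[0,0,90.3,-540,-101,5,0.3],[0,0,90.3,-553,-103,20,0.3],[0,0,90.3,-553,-103,45,0.3],[0,0,90.3,-553,-103,45,0.3],[0,0,90.3,-553,-103,45,0.3]])

```text
clock: 20.35
tcp_pos: [0.4599, -0.3258, 0.0752]
tool_rot: [[0.996, 0.089, -0.0], [0.089, -0.996, 0.0], [-0.0, -0.0, -1.0]]
contact_force: [-0.1, 0.3, 0.9]
width: 0.0597
grasp_force: 0.0
```

```bash
python3 -c "
from h import *
rel((459.5,-327,19,5))
s=snap('wrist','w11.png')
for a,b in((48,10),(48,-10),(-48,-10),(-48,10)): 
  c,S=np.cos(np.radians(5)),np.sin(np.radians(5)); print(w2px(s,np.array([459.5+c*a-S*b,-327+S*a+c*b,30])/1000).round())"
```

```text
t 20.35 tcp [ 459.9 -325.8   75.2] yaw 5.1 w 59.7 g 0.0 F [-0.1  0.3  0.9] q [-39.  16.  85.   0.  79.  46.]
  -> (459.5, -327, 19, 5) turnz 0.1 shift [-0.4  1.1 56.2]
[310. 181.]
[354. 181.]
[349. 357.]
[312. 357.]
```

View pics/w11.png

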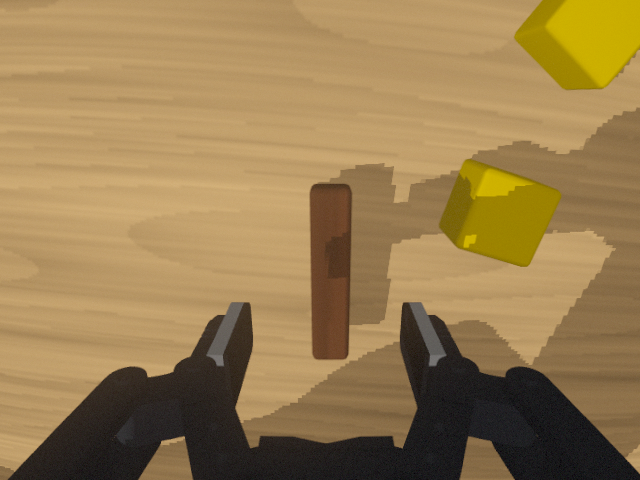

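The long pull's bar runs from (331,184) to (331,358), as predicted and parallel to the jaws. I'll grip it.

Request:
carry_out(series=[[0,0,0,0,1,30,0.4],[0,0,0,0,1,50,0.4],[0,0,0,0,1,56,0.4],[0,0,0,0,1,56,0.4],[0,0,0,0,1,56,0.95],[0,0,0,0,1,56,0.95],[0,0,0,0,1,56,0.95],[0,0,0,0,1,56,0.95],[0,0,0,0,1,56,0.95],[0,0,0,0,1,40,0.95],[0,0,0,0,1,0,0.95],[0,0,0,0,1,-40,0.95],[0,0,0,0,1,-40,0.95]])

```text
clock: 22.02
tcp_pos: [0.4614, -0.3289, 0.1203]
tool_rot: [[0.996, 0.088, 0.006], [0.088, -0.996, -0.005], [0.006, 0.006, -1.0]]
contact_force: [0.9, 1.1, -0.7]
width: 0.0187
grasp_force: 59.0
```

```bash
python3 -c "
from h import *
rel((615,117,115,95.3),(615,117,60,95.3))"
```

```text
t 22.02 tcp [ 461.4 -328.9  120.3] yaw 5.0 w 18.7 g 59.0 F [ 0.9  1.1 -0.7] q [-39.  13.  83.  -0.  84.  46.]
  -> (615, 117, 115, 95.3) turnz -90.3 shift [ 192.2 -430.7    3.9]
  -> (615, 117, 60, 95.3) turnz -90.3 shift [ 191.9 -431.    58.9]
```

Request:
carry_out(series=[[0,0,-10,22,-50,0,0.95],[0,0,-20,44,-100,0,0.95],[0,0,-30,66,-150,0,0.95],[0,0,-40,88,-200,0,0.95],[0,0,-50,110,-250,0,0.95],[0,0,-60,132,-300,0,0.95],[0,0,-70,154,-350,0,0.95],[0,0,-80,176,-400,0,0.95],[0,0,-89,190,-425,0,0.95],[0,0,-90.3,192,-431,10,0.95],[0,0,-90.3,192,-431,40,0.95],[0,0,-90.3,192,-431,59,0.95],[0,0,-90.3,192,-431,59,0.95],[0,0,-90.3,192,-431,59,0.95]])

```text
clock: 23.78
tcp_pos: [0.6136, 0.1182, 0.0573]
tool_rot: [[-0.092, 0.996, 0.001], [0.996, 0.092, 0.0], [-0.0, 0.001, -1.0]]
contact_force: [0.1, 0.5, -0.9]
width: 0.0187
grasp_force: 59.0
```

```bash
python3 -c "
from h import *
rel((615,116.5,33,95.3))
s=snap('wrist','w12.png')"
```

```text
t 23.77 tcp [613.6 118.2  57.3] yaw 95.3 w 18.7 g 59.0 F [ 0.1  0.5 -0.9] q [ 8. 26. 74. -0. 80.  2.]
  -> (615, 116.5, 33, 95.3) turnz -0.0 shift [-1.8  1.2 24.3]
```

View pics/w12.png

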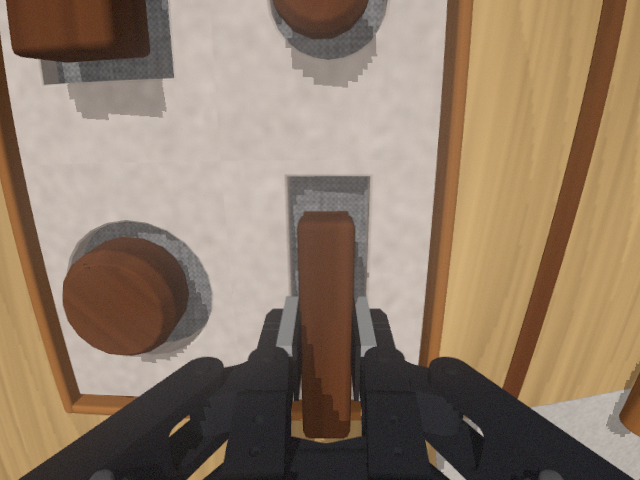

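```bash
python3 -c "
from h import *
s=load('wrist'); t=np.array([-.092,.996])
a=px2w(s,328,176,.024)*1000; b=px2w(s,327,212,.068)*1000
print('slot c',a[:2]-56*t,'pull c',b[:2]-48*t)"
```

```text
slot c [613.65338836 116.8738552 ] pull c [612.67215816 120.91746511]
```

Request:
carry_out(series=[[0,0,0,-3,1,12,0.95],[0,0,0,-3,1,20,0.95],[0,0,0,-3,1,23,0.95],[0,0,0,-3,1,24,0.95],[0,0,0,-3,1,24,0.95]])

```text
clock: 24.45
tcp_pos: [0.6145, 0.1157, 0.0327]
tool_rot: [[-0.093, 0.996, 0.0], [0.996, 0.093, -0.0], [-0.0, 0.0, -1.0]]
contact_force: [-1.8, -1.5, 3.3]
width: 0.0183
grasp_force: 59.5
```

```bash
python3 -c "
from h import *
rel()"
```

```text
t 24.45 tcp [614.5 115.7  32.7] yaw 95.3 w 18.3 g 59.5 F [-1.8 -1.5  3.3] q [ 7. 28. 75. -0. 77.  2.]
```

Light contact with the floor. I'll release, lift straight up, then back away for a check with the fixed cameras.

Request:
carry_out(series=[[0,0,0,0,0,0,0.5],[0,0,0,0,0,0,0.5],[0,0,0,0,0,0,0.5],[0,0,0,0,0,-30,0.5],[0,0,0,0,0,-80,0.5],[0,0,0,0,0,-140,0.5],[0,0,0,-60,0,-160,0.5],[0,0,0,-120,0,-160,0.5],[0,0,0,-180,0,-160,0.5],[0,0,0,-240,0,-160,0.5],[0,0,0,-300,0,-160,0.5],[0,0,0,-300,0,-160,0.5],[0,0,0,-300,0,-160,0.5]])

```text
clock: 26.08
tcp_pos: [0.6423, -0.1828, 0.192]
tool_rot: [[-0.093, 0.996, -0.0], [0.996, 0.093, 0.0], [0.0, -0.0, -1.0]]
contact_force: [1.0, -0.0, 0.8]
width: 0.0428
grasp_force: 0.0
```

```bash
python3 - <<'E'
from h import *
rel()
a=snap("top")["pixels"]; b=snap("side")["pixels"]
A=cv2.resize(a[165:305,115:345],None,fx=3.4,fy=3.4,interpolation=cv2.INTER_CUBIC)[:290]
A=cv2.resize(a[170:300,115:345],(800,452))[:,:,::-1]
cv2.imwrite("pics/f_top.png",A)
cv2.imwrite("pics/f_side.png",cv2.resize(b[220:440,210:400],(518,600),interpolation=cv2.INTER_CUBIC)[:,:,::-1])
E
```

```text
t 26.07 tcp [ 642.3 -182.8  192. ] yaw 95.3 w 42.8 g 0.0 F [ 1.  -0.   0.8] q [-19.  27.  57.   0.  96. -24.]
```

View pics/f_side.png

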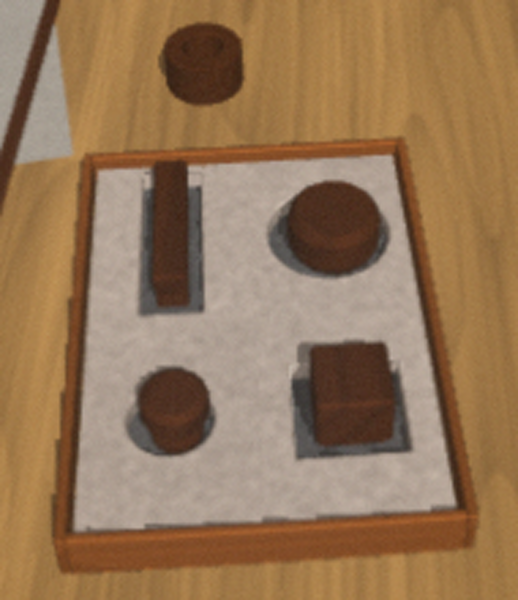

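The side view shows all four fittings upright in their recesses: pull (172,235), bun (335,228), knob (173,410) and square foot (352,393). The ring is untouched at (203,63). I'm handing in.

```bash
python3 -c "
from cell import *
print(finish_job())"
```

```text
the job is handed in; nothing more can be done
None
```

I packed all four fittings upright in their recesses, kept the arm clear of the short pull and the bored ring, and handed the job in at about 26 s (no verdict was returned); I viewed 16 pictures, two over the limit of 14.

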